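# Level the sedimentation stand, then load a tube

### The job

The sedimentation stand on the desk is not level. With a fingertip, roll the half-hidden levelling wheel at the front right of its base until the bubble sits midway between the two lines of the vial, and take the finger off; then take the one tall tube from the sample rack and stand it upright, fully down, in a free place of the stand and let go. Push the stand and its wheel gently, never harder than about 12 N, be gentle with the tube, and leave the other tubes and the things on the desk as they are.

Things in the scene. Friction and masses are not known exactly. Their poses are not given: they have to be found in the camera images.
- stand: Sedimentation stand: white and grey base 250 mm wide (y), 130 mm deep (x), deck top 33 mm up; on it a socket bar (172 x 36 mm, top 75 mm up, 26 mm behind the middle) with five places and, 50 mm behind the middle, a scale plate up to 100 mm. Origin on the desk under the middle; x from front to back (front edge at -65 mm), y to its left, z up; yaw within 0.25. Over 12 N of push would shove it out of place.
- wheel_hub (a point): Centre of the dark knurled levelling wheel: radius 22 mm, 12 mm thick, 6 to 18 mm above the desk, axis vertical, sunk in a pocket under the front right corner of the base (x -50, y -92 mm in the stand's frame). Axes as the stand's. Dragging its front rim to the left (stand's +y) sends the bubble to the right (-y), and the other way round: 0.27 mm of bubble per mm of rim.
- wheel_rim (a point): Mean foremost point of that rim, 7 mm proud of the stand's front edge, 12 mm up; clear desk before it. Axes as the stand's. Its stud is bent: the rim moves up to 1.5 mm in or out as it turns, and it does not give. A stiff screw: about 2 N along the rim turns it; a fingertip pressing (stand's +x) with less than about 5 N slips. Stays where left; stops 3.1 rad either side of level.
- bubble_middle (a point): Middle of the pale bubble (18 mm long) in the level vial. It runs along the stand's y; at the start it is 8 to 14 mm to the left of the vial's middle because the right end is low.
- vial_middle (a point): Middle of the yellow-green level vial, a tube 66 mm long across the front of the deck (top 48 mm above the desk), midway between its two black lines, which are 21 mm apart. Axes as the stand's; the stand is level when the bubble's middle is here.
- place1 (a point): Floor of place 1 of 5 in the socket bar, counted from the left (32 mm apart): a round hole 12.2 mm wide with a bevelled mouth, 34 mm deep, its mouth 75 mm and its floor 41 mm above the desk. Axes as the stand's.
- place2 (a point): Floor of place 2 of 5 in the socket bar, counted from the left (32 mm apart): a round hole 12.2 mm wide with a bevelled mouth, 34 mm deep, its mouth 75 mm and its floor 41 mm above the desk. Axes as the stand's.
- place3 (a point): Floor of place 3 of 5 in the socket bar, counted from the left (32 mm apart): a round hole 12.2 mm wide with a bevelled mouth, 34 mm deep, its mouth 75 mm and its floor 41 mm above the desk. Axes as the stand's.
- place4 (a point): Floor of place 4 of 5 in the socket bar, counted from the left (32 mm apart): a round hole 12.2 mm wide with a bevelled mouth, 34 mm deep, its mouth 75 mm and its floor 41 mm above the desk. Axes as the stand's.
- place5 (a point): Floor of place 5 of 5 in the socket bar, counted from the left (32 mm apart): a round hole 12.2 mm wide with a bevelled mouth, 34 mm deep, its mouth 75 mm and its floor 41 mm above the desk. Axes as the stand's.
- loaded_a_centre (a point): Middle (half-way up) of a tall tube already standing in place 2 of the stand: leave it.
- loaded_b_centre (a point): Middle (half-way up) of a tall tube already standing in place 5 of the stand: leave it.
- rack: Sample rack, a pale block 86 x 122 mm and 50 mm high with six holes (2 rows along its y, 38 mm apart; holes 12 mm wide, 40 mm deep), fixed to the desk. Origin on the desk under its middle, z up, yaw varies.
- tall_tube_centre (a point): Middle (half-way up) of the tube to be loaded, the only tall one in the rack: round, labelled, 10.2 mm in diameter, 120 mm long, round foot, on its top 20 mm a black cap 13.2 mm wide; 11 to 20 g. It stands in one of the rack's holes with its foot 10 mm and its top 130 mm above the desk (the short tubes' tops: 85 mm), leaning up to 0.04 rad; z along it.
- tall_tube_foot (a point): Lowest point of the round foot of that tall tube; z along the tube.
- short_a_centre (a point): Middle of a short tube (75 mm long, 10.2 mm in diameter, same black cap) standing in the rack: leave it.
- short_b_centre (a point): Middle of a short tube (75 mm long, 10.2 mm in diameter, same black cap) standing in the rack: leave it.
- short_c_centre (a point): Middle of a short tube (75 mm long, 10.2 mm in diameter, same black cap) standing in the rack: leave it.
- cassette: White test cassette, 70 x 22 x 6 mm, lying on the desk; origin under its middle.
- lancet: Small grey and white lancet, 40 mm long and 13 mm thick, lying on the desk; origin under its middle.
- timer: White digital timer, 62 x 62 x 16 mm, lying on the desk; origin under its middle.
- dispenser: Clear bottle, 48 mm in diameter, 105 mm high, standing on the desk; origin under its middle.
- marker: Marker pen, 130 mm long, 15 mm thick, lying on the desk; origin under its middle.
- sample_cup: White lidded sample cup, 64 mm in diameter, 67 mm high, standing on the desk; origin under its middle.

How it is judged:
By the outcome, as a careful person would: the job done as asked, in the order asked, and still so for the second after the job is handed in, with the robot touching nothing.
It also fails if it takes over 72 s, if anything falls off the work surface, if the arm or the gripper's body presses on something with over 40 N, if the wrist force passes 120 N, or if a joint passes its speed limit or range.

### The arm

A 6-joint arm with a two-finger parallel gripper is mounted at the origin on the work surface. World frame = base frame: x ahead of the robot, y to its left, z up, the work surface at z = 0. Lengths are in m, angles in degrees, forces in N, time in s.
With the tool pointing down it reaches from about 0.35 to 0.875 m from the base axis. Payload 4.2 kg.
Tool frame: the origin (TCP) lies midway between the tips of the shut fingers; the grasp point (between the pads) lies 19 mm behind it; y points along the fingers, z is the direction in which the jaws open and shut, and the axes are right-handed (so a half turn about y gives the same grasp; the last joint's range is limited). The gripper opens to 87 mm and grips with 3 to 60 N. Pads are 19 mm wide; open, the fingers measure 117 mm over their backs; the gripper's body (75 mm by 190 mm) begins 51 mm behind the grasp point.
Start: joints at [86.265, 22.042, 0.453, 0, -68.411, -14.817], TCP at [0.199, 0.593, 0.223] pointing down, gripper open.
Joint ranges: [-179.83, 179.83], [-69.29, 118.12], [-61.27, 80.66], [-181.25, 117.63], [-171.15, -9.14], [-177.46, 177.46]. Speed limits (degrees/s): [159.86, 159.86, 180, 180, 180, 180].

### API

Orientations are given as [roll, pitch, yaw] about the fixed x, y, z axes, in that order (R = Rz(yaw) Ry(pitch) Rx(roll)).
In Python, from workcell import env gives the robot as it stands. The module is installed in compiled form; this text tells all that it offers. Calls block until the motion is done:
- env.goto(position, orientation): joint-space move of the TCP to a pose.
- env.move_straight(position, rotation=None, rate=0.15, force_limit=None): straight line of the TCP; rotation=None keeps the orientation; rate is the mean speed in m/s. With force_limit (N) it stops when the force on the tool has changed by that much, and returns True; else False.
- env.set_joints(angles): joint-space move.
- env.gripper_to(opening, grasp_force=None): opening from 0.0 (shut) to 1.0 (fully open); grasp_force is the grip in N (None keeps the last); returns when the fingers have stopped.
- env.dwell(seconds).
- env.inverse_kinematics(position, orientation): joint angles nearest the present ones, or None.
- env.read_state(): the state.
- env.grab_frame(name): name is "scene" or "top" or "wrist"; returns a dict with "image" (400x640x3 uint8, blue, green, red), "fx", "fy", "cx", "cy" (pixels), "position" and "orientation" of the camera in the world. Camera axes: x right, y up, looking along -z (the intrinsics and any distortion apply to the point x, -y, -z); pixel columns grow to the right and rows downward; lengths in m; the calibration is good to about 2 mm. The wrist camera is an equidistant fisheye: a pixel r from the principal point sees the ray r / f radians off the axis. A picture is of the moment at which its call begins. There is no depth.
A pose or a line that the arm cannot do raises env.Unreachable and nothing moves.
- env.close_job(): hands the job in, once; it reports no verdict.
Trained networks look in a picture, given as the dict that the camera call returned (one of the last four; its "shot" number tells which), for a name from the list of things; names that differ only in an ending like _2 or _b are one class to them, and where a whole thing is asked for, a point or a joint stands for the part that bears it (a point fixed in the world has none). Each returns a list of dicts, best first, with "score" (0 to 1); they miss things now and then, are a little off and sometimes report something else, mostly with a low value. They report only what shows in the picture. A call takes as long as a camera call.
- env.search_frame(picture, thing): "xyz" ([x, y, z] in m, in world coordinates, good to about 4 mm: the middle of the surface that is visible of it).
- env.trace(picture, thing): "mask" (400x640 bool, what is visible of it).
The state is a dict: "clock": time; "joint_positions": joint angles; "qvel": joint speeds; "joint_torque": joint torques, N m; "position": TCP position; "tool_rot": TCP orientation; "force": force on the tool from outside, world axes, zero at the start; "wrist_torque": the same for the moment, N m; "opening": opening from 0.0 (shut) to 1.0 (fully open).
Only numpy, scipy, OpenCV 4.12 (cv2) and the standard library are available. Lean on these libraries where they do the work, as an engineer would, in place of code of your own. Each camera call takes 0.05 s, during which the arm holds its last target.

## Working session

There is one attempt and no reset: what is moved stays moved. The work goes in short steps, each a Python script; the robot and the scene stay as the last script left them, time stands still between calls to the robot, and variables do not carry over. Pictures are saved under pics/ and viewed, and the job is handed in when it is done.

```bash
ls; mkdir -p pics; python3 - <<'E'
from workcell import env
import cv2
s=env.read_state(); print(s)
for n in ["scene","top","wrist"]:
    f=env.grab_frame(n); cv2.imwrite(f"pics/{n}0.png",f["image"]); print(n,{k:v for k,v in f.items() if k!="image"})
E
```

```text
pics
{'clock': 0.0, 'joint_positions': array([ 8.62647911e+01,  2.20910947e+01,  3.78346705e-01, -3.06376303e-02,
       -6.84110649e+01, -1.48158085e+01]), 'qvel': array([ 0.07651469,  0.03280056,  0.01682356, -0.01038831,  0.08037267,
       -0.00114759]), 'joint_torque': array([ 9.58871933e-04, -3.90664852e+01,  1.87406892e+01,  4.21986580e+00,
        1.10468621e-02, -1.96920032e-04]), 'position': array([0.19863209, 0.59194473, 0.22144204]), 'tool_rot': array([-8.98730222e+01,  4.14364457e-03,  1.61437683e+02]), 'force': array([-0.52718312,  0.51705549,  0.48199525]), 'wrist_torque': array([ 0.01952185, -0.00887314,  0.02361065]), 'opening': 1.0003764957684194}
scene {'fx': 419.6292589968076, 'fy': 419.6292589968076, 'cx': 310.6398043845071, 'cy': 193.8917356174316, 'position': array([ 1.18964373, -0.1914621 ,  0.82014158]), 'orientation': array([43.37633827,  0.8573864 , 75.98205069]), 'shot': 1}
top {'fx': 381.6320232059938, 'fy': 381.6320232059938, 'cx': 315.3008837300546, 'cy': 197.49158083236665, 'position': array([ 0.42086844, -0.04934683,  1.18565448]), 'orientation': array([  6.436196  ,  -0.40324002, -90.0707621 ]), 'shot': 2}
wrist {'fx': 309.70691628693146, 'fy': 309.70691628693146, 'cx': 320.415939695272, 'cy': 198.96120706021676, 'position': array([0.2733199 , 0.56806574, 0.38475385]), 'orientation': array([-1.64906593e+01, -9.25738339e-02, -1.08605116e+02]), 'shot': 3}
```

View pics/scene0.png

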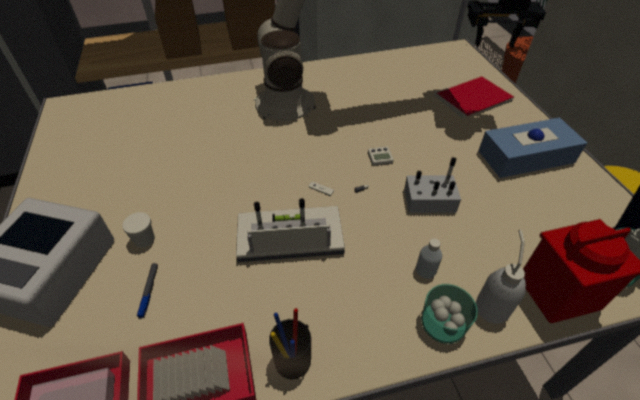

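View pics/top0.png

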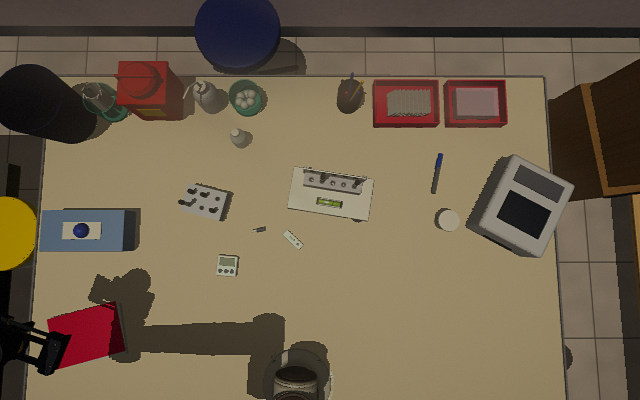

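View pics/wrist0.png

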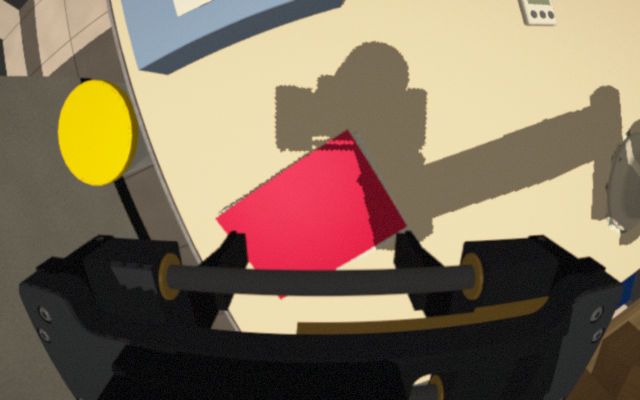

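```bash
cat > h.py <<'E'
from workcell import env
import cv2, numpy as np
from scipy.spatial.transform import Rotation as Rn
def R(o): return Rn.from_euler('xyz',o,degrees=True).as_matrix()
def proj(f,P,fish=False):
    p=(np.atleast_2d(P)-f['position'])@R(f['orientation'])
    x,y,z=p[:,0],-p[:,1],-p[:,2]
    if fish:
        r=np.hypot(x,y); th=np.arctan2(r,z); k=th/np.maximum(r,1e-9)
    else: k=1/z
    return np.c_[f['cx']+f['fx']*k*x, f['cy']+f['fy']*k*y]
def ray(f,uv,fish=False):
    a=(uv[0]-f['cx'])/f['fx']; b=(uv[1]-f['cy'])/f['fy']
    if fish:
        th=np.hypot(a,b); s=np.sin(th)/max(th,1e-9); v=np.array([a*s,-b*s,-np.cos(th)])
    else: v=np.array([a,-b,-1.])
    return R(f['orientation'])@(v/np.linalg.norm(v))
def atz(f,uv,z,fish=False):
    d=ray(f,uv,fish); o=np.array(f['position']); return o+d*(z-o[2])/d[2]
def grab(n,save=None):
    f=env.grab_frame(n)
    if save: cv2.imwrite(f'pics/{save}.png',f['image'])
    return f
E
python3 - <<'E'
from h import *
for n in ["top","scene"]:
    f=grab(n)
    for t in ["stand","wheel_rim","vial_middle","bubble_middle","place1","place3","loaded_a_centre","rack","tall_tube_centre","short_a_centre","cassette","lancet"]:
        print(n,t,[(np.round(d['xyz'],3).tolist(),round(d['score'],2)) for d in env.search_frame(f,t)[:4]])
s=env.read_state(); f=grab("wrist"); T=R(s['tool_rot']); print(T); print(T.T@(f['position']-s['position']), T.T@R(f['orientation']),s['clock'])
E
```

```text
top stand [([0.56, -0.098, 0.035], 0.95)]
top wheel_rim [([0.562, -0.1, 0.03], 0.92)]
top vial_middle [([0.56, -0.099, 0.03], 0.89), ([0.424, 0.013, 0.008], 0.32)]
top bubble_middle [([0.477, -0.444, 0.073], 0.46)]
top place1 [([0.558, -0.107, 0.035], 0.92)]
top place3 [([0.558, -0.107, 0.035], 0.92)]
top loaded_a_centre [([0.561, -0.104, 0.033], 0.72)]
top rack [([0.538, 0.268, 0.047], 0.7)]
top tall_tube_centre [([0.527, 0.317, 0.111], 0.43), ([0.564, -0.101, 0.034], 0.15)]
top short_a_centre []
top cassette [([0.423, 0.011, 0.007], 0.68)]
top lancet []
scene stand [([0.608, -0.107, 0.032], 0.67)]
scene wheel_rim [([0.455, 0.115, 0.013], 0.38)]
scene vial_middle [([0.607, -0.1, 0.032], 0.7)]
scene bubble_middle [([0.35, 0.21, 0.02], 0.66)]
scene place1 [([0.607, -0.107, 0.033], 0.78)]
scene place3 [([0.607, -0.107, 0.033], 0.78)]
scene loaded_a_centre []
scene rack [([0.564, 0.264, 0.051], 0.69), ([0.608, -0.107, 0.034], 0.68)]
scene tall_tube_centre [([0.531, 0.32, 0.095], 0.71)]
scene short_a_centre [([0.514, 0.245, 0.077], 0.49)]
scene cassette [([0.422, 0.015, 0.009], 0.69), ([0.606, -0.109, 0.035], 0.42)]
scene lancet [([0.606, -0.101, 0.033], 0.75)]
[[-9.48027690e-01  2.29925739e-05 -3.18187834e-01]
 [ 3.18187834e-01  1.65001561e-05 -9.48027690e-01]
 [-1.65474478e-05 -1.00000000e+00 -2.29585622e-05]]
[-0.07840898 -0.16316362 -0.00072712] [[ 7.44715538e-04 -9.58831586e-01 -2.83974357e-01]
 [ 3.13824484e-04  2.83974645e-01 -9.58831738e-01]
 [ 9.99999673e-01  6.24938788e-04  5.12385158e-04]] 1.45
```

```bash
python3 - <<'E'
from h import *
f=grab("top")
for uv in [(299,168),(374,180),(369,220),(288,211),(329,202)]: print(uv,np.round(atz(f,uv,0.033),3))
cx,cy=0.56,-0.10; yaw=-0.11
def S(x,y): return np.array([cx+x*np.cos(yaw)-y*np.sin(yaw), cy+x*np.sin(yaw)+y*np.cos(yaw)])
for t,o in [((-0.11,0.0),[-90,0,180+np.degrees(yaw)]),((-0.11,0.0),[-90,0,180+np.degrees(yaw)-360])]:
    p=S(*t); print(env.inverse_kinematics([p[0],p[1],0.12],o))
# tilted pose
for tilt in (15,25,35):
  Rt=Rn.from_euler('z',yaw)*Rn.from_euler('y',-tilt,degrees=True)*Rn.from_euler('xyz',[-90,0,180],degrees=True)
  print(np.round(Rt.as_matrix(),2)[:,1]); p=S(-0.08,-0.092); o=Rt.as_euler('xyz',degrees=True); print(o,env.inverse_kinematics([p[0],p[1],0.012],o))
I=cv2.resize(f['image'][140:290,170:430],None,fx=3,fy=3,interpolation=cv2.INTER_CUBIC); cv2.imwrite('pics/topz.png',cv2.convertScaleAbs(I,alpha=1.3))
E
```

```text
(299, 168) [ 0.642 -0.008  0.033]
(374, 180) [ 0.605 -0.237  0.033]
(369, 220) [ 0.482 -0.22   0.033]
(288, 211) [0.51  0.025 0.033]
(329, 202) [ 0.537 -0.099  0.033]
[ 9.32690575e+00  1.23130408e+01 -3.03861998e+01  2.54444375e-14
 -4.73007593e+01  7.43705585e+01]
[ 9.32690575e+00  1.23130408e+01 -3.03861998e+01  2.54444375e-14
 -4.73007593e+01  7.43705585e+01]
[ 0.26 -0.03 -0.97]
[-90.          15.         173.69746425] [ -2.2092717   21.69450851 -44.19594795   6.63069417  -9.20662598
  79.49973815]
[ 0.42 -0.05 -0.91]
[-90.          25.         173.69746425] None
[ 0.57 -0.06 -0.82]
[-90.          35.         173.69746425] None
```

View pics/topz.png

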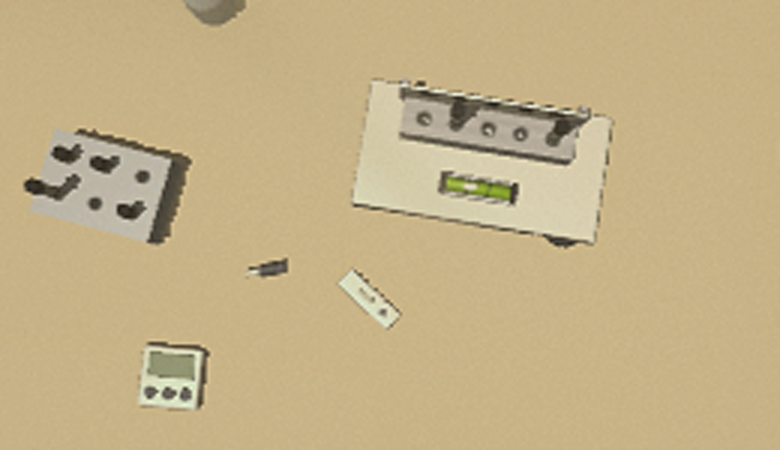

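```bash
cat >> h.py <<'E'
cx,cy,yaw=0.560,-0.110,-0.135
def S(x,y,z=None):
    p=[cx+x*np.cos(yaw)-y*np.sin(yaw), cy+x*np.sin(yaw)+y*np.cos(yaw)]
    return np.array(p if z is None else p+[z])
E
python3 - <<'E'
from h import *
env.gripper_to(0.0)
p=S(-0.10,-0.005); o=[-90,0,180+np.degrees(yaw)]
env.goto([p[0],p[1],0.15],o); env.move_straight([p[0],p[1],0.07])
f=grab("wrist","w1"); s=env.read_state(); print(s['clock'],s['position'],s['tool_rot'],s['force'],f['position'],f['orientation'])
for t in ["stand","wheel_rim","wheel_hub","vial_middle","bubble_middle","place1","place3"]:
        print(t,[(np.round(d['xyz'],3).tolist(),round(d['score'],2)) for d in env.search_frame(f,t)[:4]])
E
```

```text
6.4417 [ 0.46123662 -0.10131697  0.0708936 ] [-9.00144157e+01  1.17745745e-01  1.72300182e+02] [ 0.34753853 -0.46500565  0.18272093] [ 0.53875738 -0.11115657  0.23374321] [-1.64328938e+01  1.60892728e-02 -9.77339275e+01]
stand [([0.556, -0.104, 0.034], 0.89)]
wheel_rim [([0.554, -0.104, 0.033], 0.78)]
wheel_hub [([0.556, -0.106, 0.029], 0.59)]
vial_middle [([0.554, -0.102, 0.03], 0.95), ([0.576, -0.164, 0.105], 0.21)]
bubble_middle [([0.535, -0.093, 0.05], 0.75)]
place1 [([0.559, -0.102, 0.034], 0.83)]
place3 [([0.559, -0.102, 0.034], 0.83)]
```

View pics/w1.png

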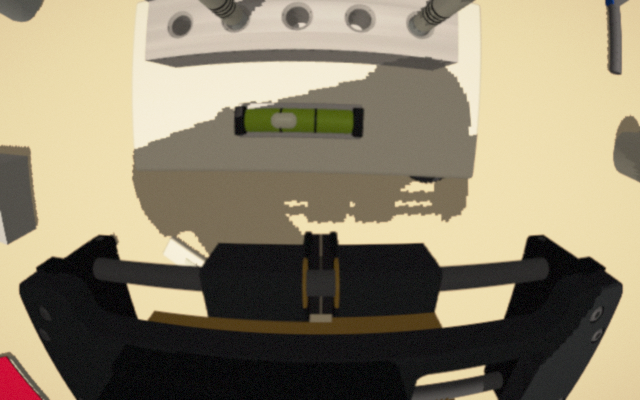

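```bash
python3 - <<'E'
from h import *
import json
f=grab("wrist"); I=f['image']
Z=cv2.resize(I[90:200,120:500],None,fx=2,fy=2,interpolation=cv2.INTER_CUBIC); cv2.imwrite('pics/w1a.png',Z)
Z=cv2.resize(I[0:80,120:500],None,fx=2,fy=2,interpolation=cv2.INTER_CUBIC); cv2.imwrite('pics/w1b.png',Z)
Z=cv2.resize(I[95:145,220:380],None,fx=5,fy=5,interpolation=cv2.INTER_CUBIC); cv2.imwrite('pics/w1c.png',Z)
E
```

```text
(no output)
```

View pics/w1a.png

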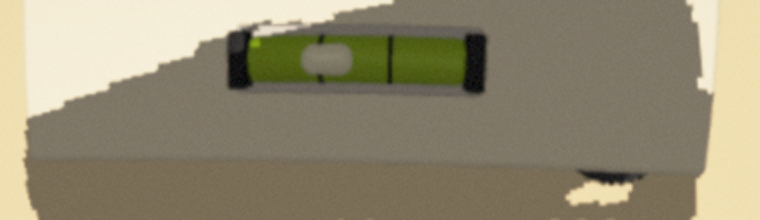

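View pics/w1b.png

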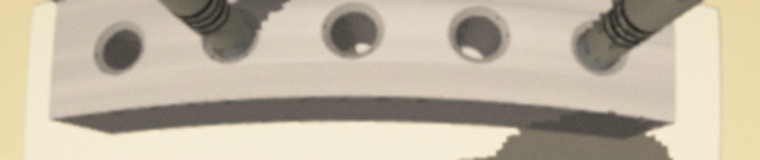

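View pics/w1c.png

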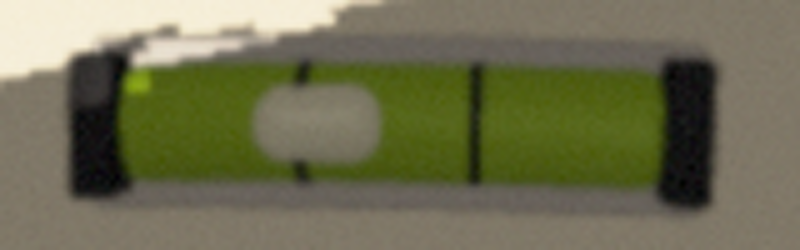

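```bash
python3 - <<'E'
from h import *
from scipy.optimize import least_squares
f=grab("wrist")
obs=[((26e-3,64e-3,.075),(180,24.5)),((26e-3,0,.075),(296.5,15.5)),((26e-3,-32e-3,.075),(359,18.5)),((-65e-3,125e-3,.033),(135,168.5)),((-65e-3,-125e-3,.033),(472.5,177.5))]
L=np.array([o[0] for o in obs]); U=np.array([o[1] for o in obs])
def W(q): 
    c,s=np.cos(q[2]),np.sin(q[2]); return np.c_[q[0]+c*L[:,0]-s*L[:,1],q[1]+s*L[:,0]+c*L[:,1],L[:,2]]
r=least_squares(lambda q:(proj(f,W(q),True)-U).ravel(),[.56,-.11,-.135]); print(r.x, r.fun.reshape(-1,2).round(1))
q=r.x
for uv in [(299,121),(282,121),(316,121),(284,121)]:
    w=atz(f,uv,0.045,True); d=w[:2]-q[:2]; c,s=np.cos(q[2]),np.sin(q[2]); print(uv,np.round([c*d[0]+s*d[1],-s*d[0]+c*d[1]],4))
w=atz(f,(424,180),0.015,True); d=w[:2]-q[:2];print(np.round([c*d[0]+s*d[1],-s*d[0]+c*d[1]],4))
E
```

```text
[ 0.5641155  -0.10182923 -0.16495141] [[-0.1 -0.9]
 [-0.1 -0.4]
 [ 0.4 -1.2]
 [-0.9  1.9]
 [ 0.5  1.5]]
(299, 121) [-0.031  -0.0009]
(282, 121) [-0.0311  0.0094]
(316, 121) [-0.0308 -0.0112]
(284, 121) [-0.0311  0.0082]
[-0.0714 -0.0929]
```

```bash
sed -i 's/^cx,cy,yaw=.*/cx,cy,yaw=0.5641,-0.1018,-0.165/' h.py; cat >> h.py <<'E'
ex=np.array([np.cos(yaw),np.sin(yaw),0]); ey=np.array([-np.sin(yaw),np.cos(yaw),0])
O=[-90,0,180+np.degrees(yaw)]
def frc(n=4):
    v=[]
    for _ in range(n): v.append(env.read_state()['force']); env.dwell(0.02)
    v=np.mean(v,0); return np.array([v@ex,v@ey,v[2]])
def tcp():
    p=env.read_state()['position']; d=p-np.array([cx,cy,0]); return np.array([d@ex,d@ey,p[2]])
E
python3 - <<'E'
from h import *
env.goto(S(-.105,-.100,.07),O)
env.move_straight(S(-.105,-.100,.010))
b=frc(6); np.save('b.npy',b); print(b,tcp(),env.read_state()['tool_rot'])
env.move_straight(S(-.090,-.100,.010),rate=0.04,force_limit=4); print(frc()-b,tcp())
r=env.move_straight(S(-.074,-.100,.010),rate=0.006,force_limit=3.5); print(r,frc()-b,tcp(),env.read_state()['clock'])
f=grab("wrist","w2")
E
```

```text
[ 0.11652722 -0.05159346  0.35655969] [-0.10394026 -0.09955858  0.01100123] [-9.00035564e+01  1.31856740e-01  1.70610030e+02]
[-0.28632666 -0.16958163 -0.38025558] [-0.09022847 -0.1000498   0.00989039]
True [-0.46242161  0.09326574 -0.26577163] [-0.0840497  -0.10009681  0.00919748] 10.0667
```

View pics/w2.png

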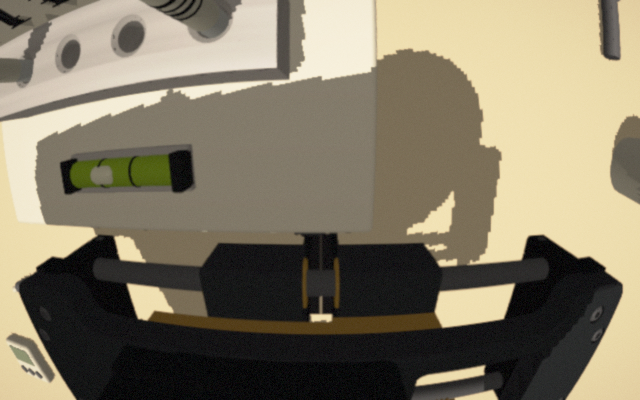

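```bash
python3 - <<'E'
from h import *
b=np.load('b.npy')
x=-.0840
for i in range(10):
    x+=0.0006
    env.move_straight(S(x,-.100,.010),rate=0.01); F=frc()-b; print(round(x,4),F.round(2),tcp().round(4),round(env.read_state()['clock'],1))
    if F[0]<-6.5: break
E
```

```text
-0.0834 [-0.34  0.14 -0.26] [-0.0834 -0.1     0.0099] 10.5
-0.0828 [-1.8   0.37  0.4 ] [-0.0833 -0.1     0.0099] 10.8
-0.0822 [-3.77  0.92  2.11] [-0.0832 -0.1001  0.0098] 11.1
-0.0816 [-5.38  1.26  3.09] [-0.0832 -0.1001  0.0098] 11.4
-0.081 [-6.47  1.54  4.34] [-0.0831 -0.1001  0.0097] 11.7
-0.0804 [-6.81  1.2   4.92] [-0.0831 -0.1001  0.0096] 12.0
```

```bash
cat >> h.py <<'E'
def stroke(x,y0,y1,z,b,step=0.0015,target=-7.0):
    y=y0; n=int(round(abs(y1-y0)/step)); dy=(y1-y0)/n
    for i in range(n):
        y+=dy
        env.move_straight(S(x,y,z),rate=0.012)
        F=frc(2)-b
        x+=np.clip((F[0]-target)/3000.*0.7,-0.0006,0.0006)
        print(i,round(x,4),round(y,4),F.round(1),tcp().round(4))
        if np.linalg.norm(F[:2])>11: print('HIGH'); x-=0.001
    return x
E
python3 - <<'E'
from h import *
b=np.load('b.npy')
x=stroke(-.0804,-.100,-.094,.011,b)
f=grab("wrist","w3"); np.save('x.npy',[x]); print(env.read_state()['clock'])
Z=f['image'][140:210,30:230]; a=cv2.imread('pics/w2.png')[140:210,30:230]
cv2.imwrite('pics/w3z.png',cv2.resize(np.vstack([a,Z]),None,fx=4,fy=4,interpolation=cv2.INTER_CUBIC))
E
```

```text
0 -0.0801 -0.0985 [-5.7 -0.5  0.5] [-0.0831 -0.0989  0.0101]
1 -0.0799 -0.097 [-6.  -1.2  0.1] [-0.083  -0.0975  0.0101]
2 -0.0798 -0.0955 [-6.8 -1.4  0.3] [-0.0829 -0.096   0.0101]
3 -0.0794 -0.094 [-5.3 -0.9  0.6] [-0.0827 -0.0945  0.0101]
13.35
```

View pics/w3z.png

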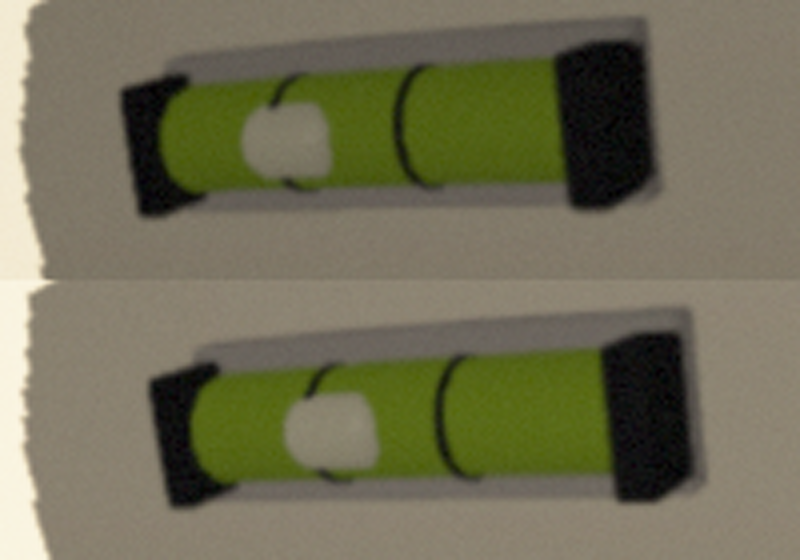

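```bash
python3 - <<'E'
from h import *
b=np.load('b.npy'); x=np.load('x.npy')[0]
x=stroke(x,-.094,-.082,.011,b,step=0.002)
f=grab("wrist","w4")
env.move_straight(S(-.090,-.082,.011),rate=0.05)
env.move_straight(S(-.090,-.100,.011),rate=0.08)
b2=frc(); print(b2-b)
print(env.read_state()['clock'])
Z=f['image'][130:210,50:300]
cv2.imwrite('pics/w4z.png',cv2.resize(Z,None,fx=3,fy=3,interpolation=cv2.INTER_CUBIC))
x0=x-.0015
for i in range(8):
    env.move_straight(S(x0,-.100,.011),rate=0.03); F=frc(2)-b; print(round(x0,4),F.round(1))
    if F[0]<-5.5: break
    x0+=np.clip((F[0]+7)/3000*.8,.0003,.001)
np.save('x.npy',[x0]); print(env.read_state()['clock'])
E
```

```text
0 -0.0792 -0.092 [-6.1 -2.3  0.4] [-0.0828 -0.0928  0.01  ]
1 -0.0793 -0.09 [-7.4 -3.5  1.5] [-0.0833 -0.091   0.01  ]
2 -0.0795 -0.088 [-7.8 -2.4  1.8] [-0.0836 -0.089   0.01  ]
3 -0.0797 -0.086 [-7.8 -1.9  2.7] [-0.0838 -0.0869  0.01  ]
4 -0.0799 -0.084 [-7.9 -1.8  1.8] [-0.0839 -0.0848  0.01  ]
5 -0.0799 -0.082 [-7.2 -0.5  1.7] [-0.0837 -0.0827  0.01  ]
[-0.27908727  0.26677421 -0.50324921]
16.2917
-0.0814 [-5.1  1.6  2.6]
-0.0809 [-4.9  1.3  4.2]
-0.0804 [-6.7  1.3  3.9]
17.325
```

View pics/w4z.png

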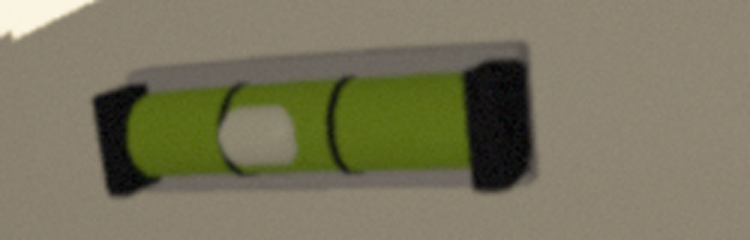

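```bash
python3 - <<'E'
from h import *
b=np.load('b.npy'); x=np.load('x.npy')[0]
x=stroke(x,-.100,-.088,.011,b,step=0.002)
env.move_straight(S(-.092,-.088,.011),rate=0.05)
np.save('x.npy',[x])
env.move_straight(S(-.105,-.088,.06),rate=0.15)
env.move_straight(S(-.100,-.000,.06),rate=0.15)
f=grab("wrist","w5"); print(env.read_state()['clock'])
cv2.imwrite('pics/w5z.png',cv2.resize(f['image'][90:150,220:380],None,fx=5,fy=5,interpolation=cv2.INTER_CUBIC))
print(proj(f,[S(-.031,0,.047),S(-.031,0.0105,.047),S(-.031,-.0105,.047)],True))
E
```

```text
0 -0.0803 -0.098 [-6.5 -0.8  3.9] [-0.0841 -0.0984  0.0104]
1 -0.0801 -0.096 [-6.2 -0.4  3.8] [-0.0839 -0.0964  0.0103]
2 -0.0798 -0.094 [-5.9 -0.5  3.5] [-0.0836 -0.0943  0.0104]
3 -0.0795 -0.092 [-5.8 -1.6  2.9] [-0.0836 -0.0925  0.0102]
4 -0.0794 -0.09 [-6.4 -2.5  3.2] [-0.0839 -0.0908  0.0101]
5 -0.0796 -0.088 [-7.9 -1.9  4.3] [-0.0841 -0.0888  0.0101]
21.1083
[[321.15630437 125.76527441]
 [302.46493181 125.87344933]
 [339.84256122 125.83286051]]
```

View pics/w5z.png

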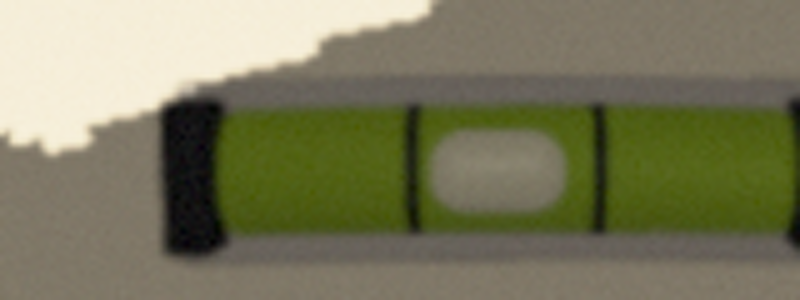

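```bash
cat >> h.py <<'E'
def bub(I,r0,r1,c0,c1):
    g=I[:,:,2].astype(float)-0  # red
    b=I[:,:,0].astype(float)
    sub=b[r0:r1,c0:c1].mean(0)   # blue: high only in bubble
    t=(sub.max()+np.median(sub))/2; i=np.where(sub>t)[0]; 
    lo,hi=i[0],i[-1]
    e0=lo-1+(t-sub[lo-1])/(sub[lo]-sub[lo-1]); e1=hi+(sub[hi]-t)/(sub[hi]-sub[hi+1])
    return c0+e0,c0+e1
def lines(I,rows,c0,c1):
    out=[]
    p=np.mean([I[r,c0:c1,1].astype(float) for r in rows],0); base=np.median(p); d=np.maximum(base-p-8,0)
    k=int(np.argmax(d)); 
    for _ in range(2):
        k=int(np.argmax(d)); w=slice(max(k-3,0),k+4); out.append(c0+(np.arange(len(d))[w]*d[w]).sum()/d[w].sum()); d[w]=0
    return sorted(out)
E
python3 - <<'E'
from h import *
I=cv2.imread('pics/w5.png')
print(bub(I,120,129,285,355),lines(I,[112,113,114,134,135],285,355))
for n in (0,):
    e=bub(I,120,129,285,355); l=lines(I,[112,113,114,134,135],285,355); print((sum(e)/2-sum(l)/2)/(l[1]-l[0])*21)
E
```

```text
(np.float64(305.7840425531915), np.float64(332.4166666666667)) [np.float64(302.22569444444446), np.float64(339.34163701067615)]
-0.9524083460139994
```

```bash
python3 - <<'E'
from h import *
b=np.load('b.npy'); x0=np.load('x.npy')[0]-.0015
env.move_straight(S(-.105,-.095,.06),rate=0.15)
env.move_straight(S(-.092,-.095,.011),rate=0.12)
for i in range(8):
    env.move_straight(S(x0,-.095,.011),rate=0.03); F=frc(2)-b; print(round(x0,4),F.round(1))
    if F[0]<-6: break
    x0+=np.clip((F[0]+7)/3000*.8,.0003,.001)
ys=tcp()[1]; 
x=stroke(x0,-.095,-.0905,.011,b,step=0.0015); d=tcp()[1]-ys; print(d)
if d<.0032: x=stroke(x,-.0905,-.0905+.0035-d,.011,b,step=.0015); print(tcp()[1]-ys)
env.move_straight(S(-.092,tcp()[1],.011),rate=0.05)
env.move_straight(S(-.105,-.09,.06),rate=0.15)
env.move_straight(S(-.100,-.000,.06),rate=0.15)
f=grab("wrist","w6"); print(env.read_state()['clock']); I=f['image']
e=bub(I,120,129,285,355); l=lines(I,[112,113,114,134,135],285,355); print(e,l,(sum(e)/2-sum(l)/2)/(l[1]-l[0])*21)
cv2.imwrite('pics/w6z.png',cv2.resize(f['image'][90:150,220:380],None,fx=5,fy=5,interpolation=cv2.INTER_CUBIC))
E
```

```text
-0.0811 [-5.7  1.4  4.1]
-0.0808 [-5.8  2.1  3.8]
-0.0805 [-6.5  2.2  3.9]
0 -0.0802 -0.0935 [-5.9 -0.4  3.1] [-0.0837 -0.0939  0.0108]
1 -0.0799 -0.092 [-5.5 -0.9  2.5] [-0.0836 -0.0926  0.0107]
2 -0.0795 -0.0905 [-5.4 -1.7  2.4] [-0.0837 -0.0914  0.0106]
0.003751130126869451
26.1917
(np.float64(307.3088803088803), np.float64(333.75102040816324)) [np.float64(302.14814814814815), np.float64(339.2191304347826)] -0.08706183091834943
```

View pics/w6z.png

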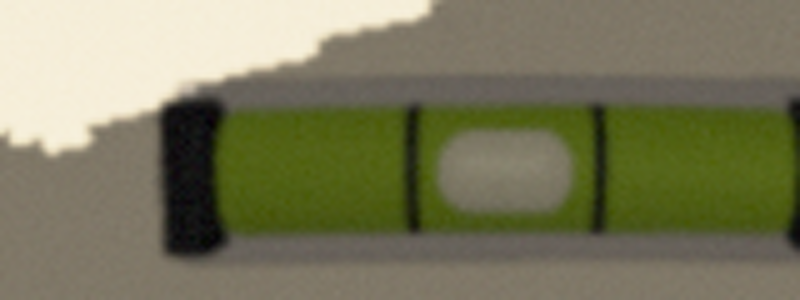

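View pics/w6.png

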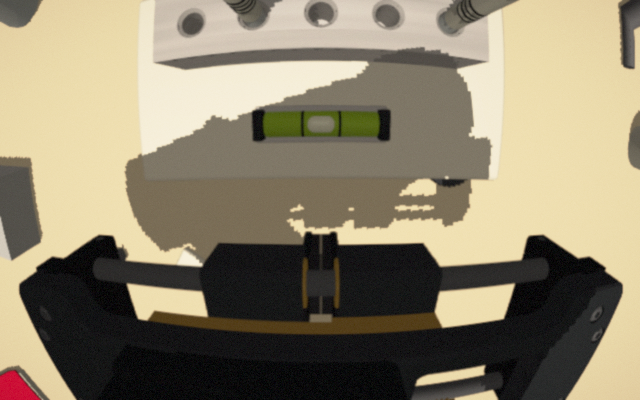

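```bash
cat >> h.py <<'E'
YG=np.degrees(yaw)+90
OG=[-90,0,YG]
fwd=np.array([np.cos(np.radians(YG)),np.sin(np.radians(YG)),0])
E
python3 - <<'E'
from h import *
env.move_straight(S(-.12,0,.20),rate=0.2)
p=np.array([.529,.318,.20])+.03*fwd
print(env.inverse_kinematics(p,OG), env.inverse_kinematics(S(.026,.064,.122),OG))
print(env.inverse_kinematics(p,[-90,0,YG-180]), env.inverse_kinematics(S(.026,.064,.122),[-90,0,YG-180]))
env.goto(p,OG); env.gripper_to(0.6)
f=grab("wrist","r1"); s=env.read_state(); print(s['clock'],s['position'],s['joint_positions'],f['position'],f['orientation'])
for t in ["tall_tube_centre","tall_tube_foot","rack","short_a_centre"]:
        print(t,[(np.round(d['xyz'],3).tolist(),round(d['score'],2)) for d in env.search_frame(f,t)[:4]])
E
```

```text
[ 47.59078594  24.0959366    0.35545932   0.         -66.25952271
 -57.04458956] [ 11.30732491  24.78712542 -10.72192197   0.         -54.49095261
 -20.76112853]
[ 47.59078594  24.0959366    0.35545932   0.         -66.25952271
 122.95541044] [ 11.30732491  24.78712542 -10.72192197   0.         -54.49095261
 159.23887147]
30.1 [0.53390467 0.34762692 0.19997666] [ 4.75942757e+01  2.40981289e+01  3.55693302e-01 -5.15484226e-04
 -6.62600232e+01 -5.70449880e+01] [0.52173032 0.27123467 0.36316541] [-1.65119110e+01 -1.36401110e-03  1.70503818e+02]
tall_tube_centre [([0.53, 0.319, 0.129], 0.6)]
tall_tube_foot [([0.525, 0.314, 0.131], 0.66)]
rack [([0.535, 0.279, 0.047], 0.76)]
short_a_centre [([0.504, 0.249, 0.09], 0.58), ([0.72, 0.182, 0.068], 0.5), ([0.524, 0.316, 0.13], 0.26)]
```

View pics/r1.png

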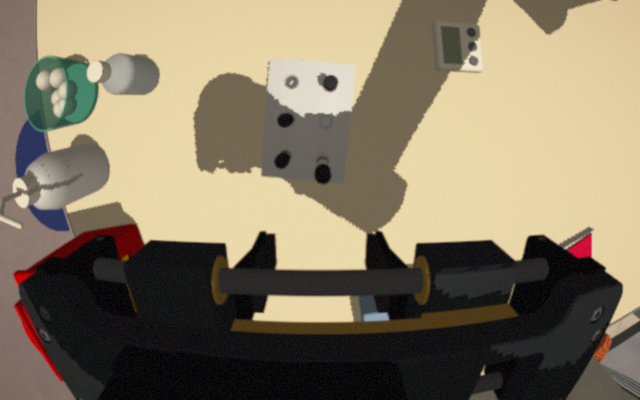

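```bash
python3 - <<'E'
from h import *
f=grab("wrist"); I=f['image']
cv2.imwrite('pics/r1z.png',cv2.resize(I[50:200,250:370],None,fx=4,fy=4,interpolation=cv2.INTER_CUBIC))
m=env.trace(f,"tall_tube_centre")
if m: ys,xs=np.where(m[0]['mask']); print(m[0]['score'],xs.min(),xs.max(),ys.min(),ys.max(),xs.mean(),ys.mean())
print(atz(f,(323,175),.13,True))
E
```

```text
0.55 315 331 154 183 322.44347826086954 170.01739130434783
[0.52800363 0.32076645 0.13      ]
```

View pics/r1z.png

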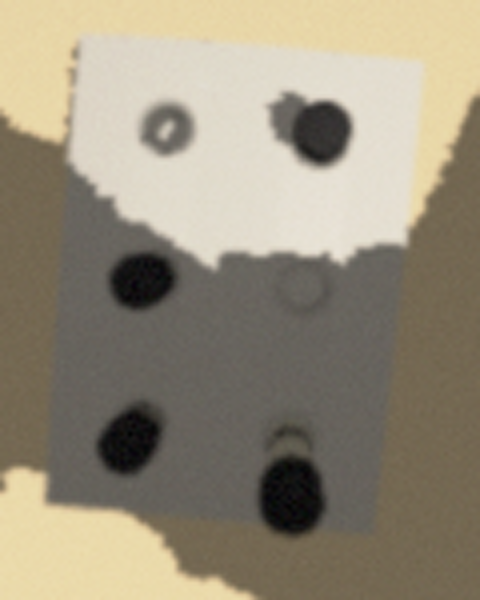

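```bash
python3 - <<'E'
from h import *
f=grab("wrist"); print(atz(f,(322.2,158.5),.05,True))
env.move_straight([.528,.3205,.17],rate=0.15)
print(env.move_straight([.528,.3205,.099],rate=0.1,force_limit=5), env.read_state()['position'])
env.gripper_to(0.0,8); s=env.read_state(); print(s['opening']*87,s['force'],s['clock'])
g=grab("wrist","g1"); g=grab("scene","g1s")
E
```

```text
[0.52814292 0.32059254 0.05      ]
False [0.52854453 0.32097892 0.09974117]
12.684049687203176 [-0.39485502 -0.67217569  0.13556885] 32.4833
```

View pics/g1.png

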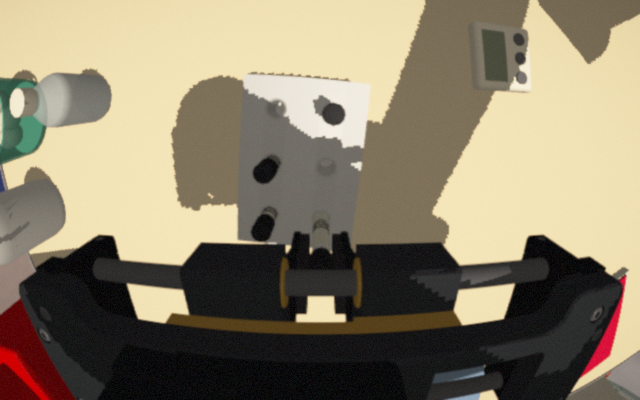

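```bash
python3 - <<'E'
from h import *
env.move_straight([.5285,.321,.21],rate=0.12)
env.dwell(0.2)
g=grab("wrist","g2"); s=env.read_state(); print(s['opening']*87,s['force'],s['clock'],s['position'],g['position'],s['tool_rot'])
cv2.imwrite('pics/g2z.png',cv2.resize(g['image'][130:280,240:400],None,fx=4,fy=4,interpolation=cv2.INTER_CUBIC))
T=R(s['tool_rot'])
for k in (0.0,.06,.07,.108): print(k,proj(g,[s['position']+T@np.array([0,k,0])],True))
E
```

```text
12.322341537732502 [ 0.26215619 -0.60652977 -0.15995167] 33.9083 [0.52832455 0.32083886 0.20928401] [0.51625794 0.24459714 0.37240736] [-8.99538501e+01  6.19369373e-02  8.05421293e+01]
0.0 [[321.30938069 246.9857127 ]]
0.06 [[321.08088513 213.17466264]]
0.07 [[321.05264082 209.04118404]]
0.108 [[320.96227442 195.88200734]]
```

View pics/g2z.png

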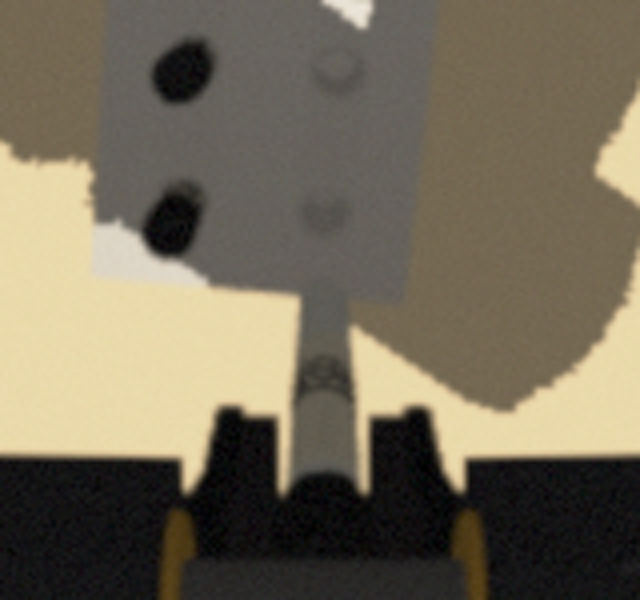

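```bash
python3 - <<'E'
from h import *
env.goto(S(.026,.064,.21),OG)
env.move_straight(S(.026,.064,.185),rate=0.1); env.dwell(0.2)
g=grab("wrist","p1"); s=env.read_state(); print(s['opening']*87,s['force'],s['clock'],tcp(),s['tool_rot'])
cv2.imwrite('pics/p1z.png',cv2.resize(g['image'][130:280,240:400],None,fx=4,fy=4,interpolation=cv2.INTER_CUBIC))
T=R(s['tool_rot'])
for k in (0.0,.08,.09,.1): print(k,proj(g,[s['position']+T@np.array([0,k,0])],True))
print(proj(g,[S(.026,.064,.075),S(.026,0,.075),S(.026,-.032,.075)],True))
g=grab("scene","p1s");cv2.imwrite('pics/p1sz.png',cv2.resize(g['image'][150:270,200:400],None,fx=4,fy=4,interpolation=cv2.INTER_CUBIC))
print(proj(g,[S(.026,.064,.075),s['position']+T@np.array([0,.09,0]),s['position']]))
E
```

```text
12.372959713752772 [-0.07430436  0.62330385 -0.61239758] 35.9417 [0.02637321 0.0642036  0.18570571] [-9.00744625e+01 -1.97156333e-02  8.05601743e+01]
0.0 [[321.54287971 246.55296283]]
0.08 [[321.22402338 204.91685522]]
0.09 [[321.19649364 201.37741196]]
0.1 [[321.17082392 198.08476486]]
[[321.70804206 194.55266402]
 [321.74543468 124.38138234]
 [321.74716603  88.24831578]]
[[316.10301087 224.47521863]
 [316.17556477 218.8008744 ]
 [315.92468526 191.08492251]]
```

View pics/p1z.png

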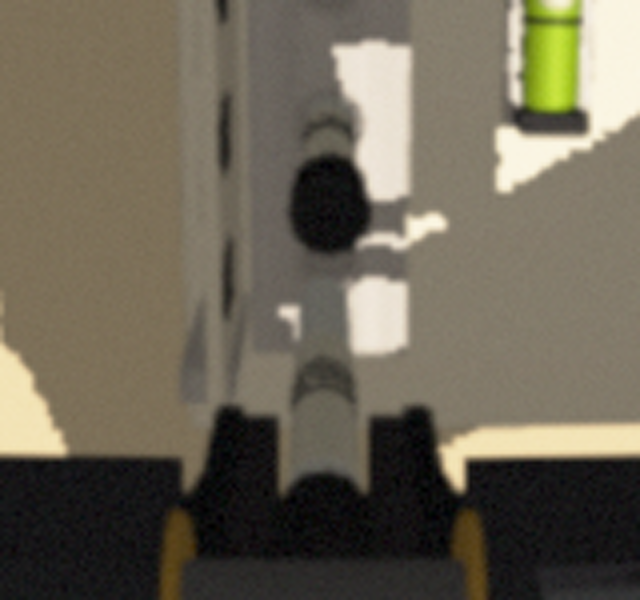

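View pics/p1sz.png

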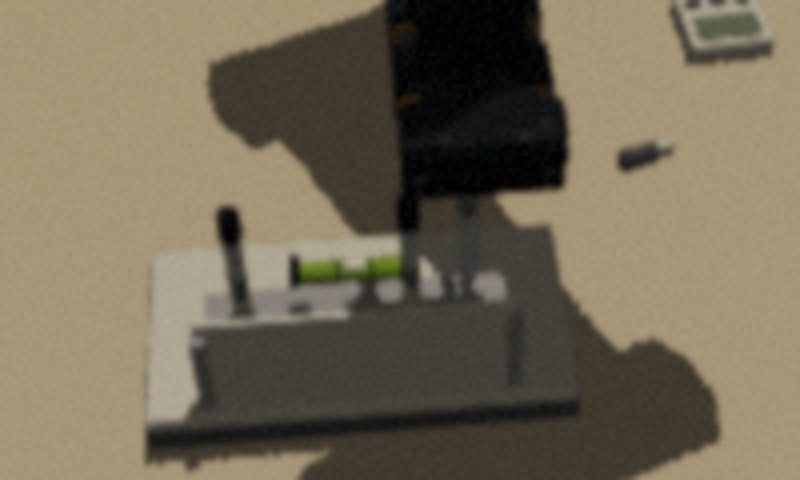

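View pics/p1.png

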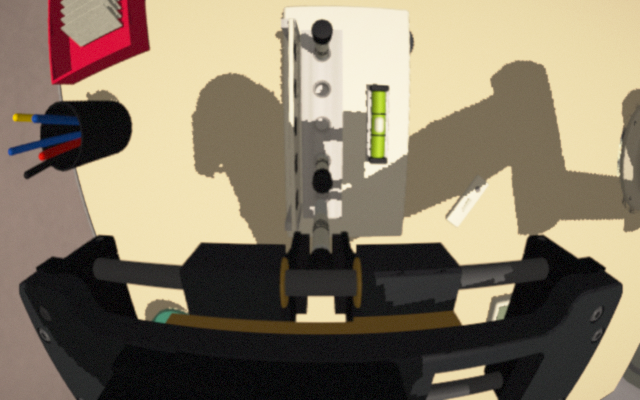

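```bash
python3 - <<'E'
from h import *
I=cv2.imread('pics/p1.png')[175:245,290:350]
c=cv2.createCLAHE(4,(2,2)); Z=cv2.resize(I,None,fx=9,fy=8,interpolation=cv2.INTER_CUBIC); 
Z=cv2.convertScaleAbs(Z,alpha=1.8,beta=-40); cv2.imwrite('pics/p1q.png',Z)
I=cv2.imread('pics/p1s.png')[190:240,290:350]
Z=cv2.resize(I,None,fx=10,fy=10,interpolation=cv2.INTER_CUBIC); cv2.imwrite('pics/p1sq.png',cv2.convertScaleAbs(Z,alpha=1.8))
E
```

```text
(no output)
```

View pics/p1q.png

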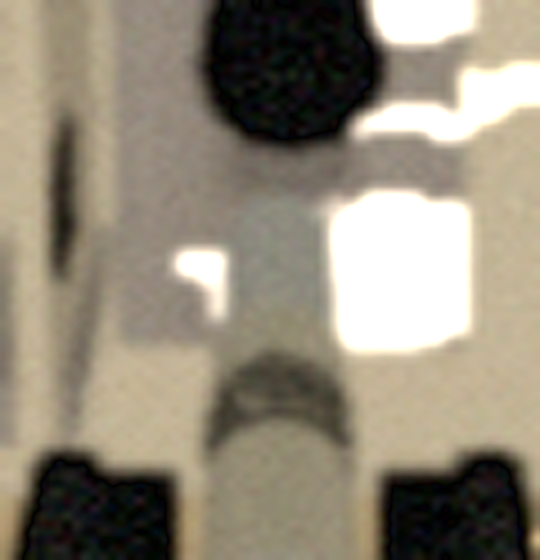

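View pics/p1sq.png

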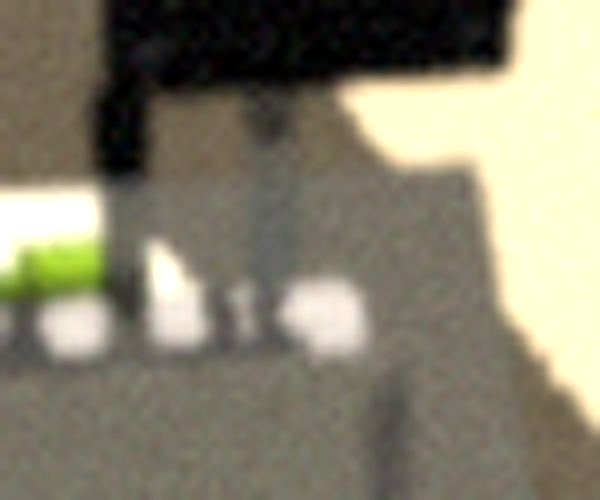

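```bash
python3 - <<'E'
from h import *
b=frc(3)
r=env.move_straight(S(.026,.064,.140),rate=0.04,force_limit=3)
F=frc(2)-b; print(r,F,tcp(),env.read_state()['clock'])
g=grab("wrist","p2")
cv2.imwrite('pics/p2z.png',cv2.convertScaleAbs(cv2.resize(g['image'][150:260,270:370],None,fx=5,fy=5,interpolation=cv2.INTER_CUBIC),alpha=1.7,beta=-30))
E
```

```text
False [ 0.7849383  -0.48107325  0.42390107] [0.02622231 0.06407101 0.1403674 ] 37.35
```

View pics/p2z.png

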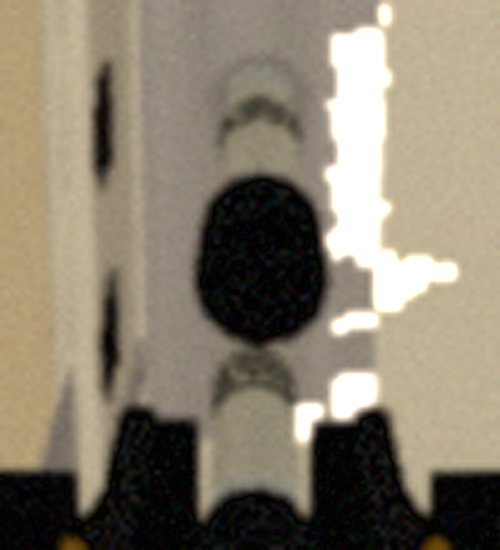

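```bash
python3 - <<'E'
from h import *
b=frc(3)
r=env.move_straight(S(.026,.064,.1285),rate=0.015,force_limit=2.5)
F=frc(2)-b; print(r,F,tcp(),env.read_state()['clock'])
g=grab("wrist","p3")
E
```

```text
True [ 0.35620281 -0.21226444  3.0285327 ] [0.02603804 0.0639307  0.12965824] 38.1417
```

```bash
python3 - <<'E'
from h import *
env.gripper_to(0.4); env.dwell(0.2); print(env.read_state()['opening'],frc(2))
env.move_straight(S(.026,.064,.20),rate=0.1)
env.move_straight(S(.026,.100,.26),rate=0.15)
env.dwell(0.3)
g=grab("wrist","q1"); s=env.read_state(); print(s['clock'])
print(proj(g,[S(.026,.064,.161),S(.026,.064,.075),S(.026,.032,.161)],True))
g=grab("scene","q1s"); print(proj(g,[S(.026,.064,.161),S(.026,.064,.075),S(.026,.032,.161)]))
cv2.imwrite('pics/q1sz.png',cv2.resize(g['image'][140:270,200:400],None,fx=4,fy=4,interpolation=cv2.INTER_CUBIC))
E
```

```text
0.40064126602296884 [ 0.48870277  0.66503138 -0.20199965]
40.9583
[[320.31701094 158.91660553]
 [320.07054925 146.94918573]
 [320.25699726 121.41885353]]
[[315.88153727 198.96344402]
 [316.10301087 224.47521863]
 [300.93662928 199.99281055]]
```

View pics/q1.png

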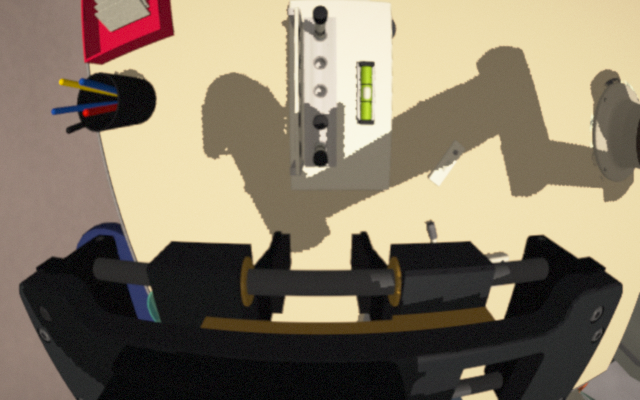

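View pics/q1sz.png

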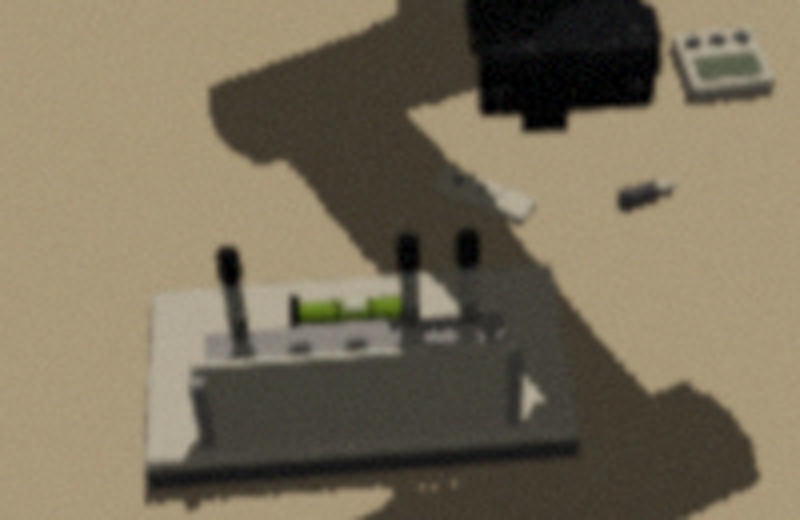

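```bash
python3 - <<'E'
from h import *
env.goto(S(-.12,0.,.25),O); env.gripper_to(0.0)
env.move_straight(S(-.100,-.000,.06),rate=0.2); env.dwell(.2)
f=grab("wrist","v1"); I=f['image']; print(env.read_state()['clock'])
e=bub(I,120,129,285,355); l=lines(I,[112,113,114,134,135],285,355); print(e,l,(sum(e)/2-sum(l)/2)/(l[1]-l[0])*21)
cv2.imwrite('pics/v1z.png',cv2.resize(I[0:200,120:520],None,fx=2,fy=2,interpolation=cv2.INTER_CUBIC))
E
```

```text
44.6917
(np.float64(308.5262645914397), np.float64(334.65241228070175)) [np.float64(303.3663793103448), np.float64(339.9023354564756)] -0.025875821898514072
```

View pics/v1z.png

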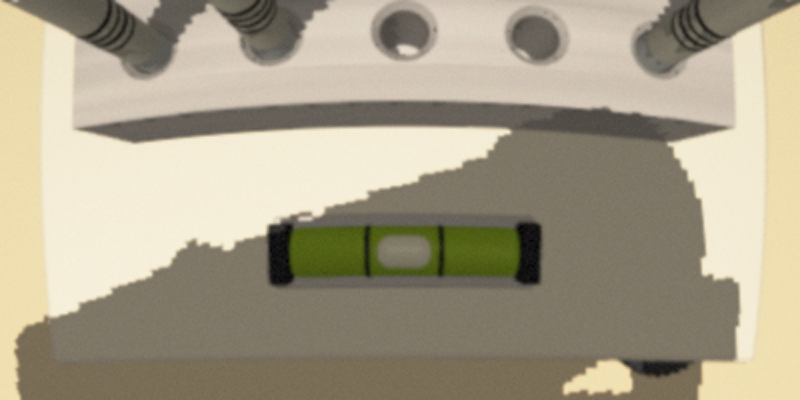

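The bubble is centred (offset -0.03 mm) and the tube stands in place 1 with its label band level with the neighbouring tubes'. I'll back off and hand in.

```bash
python3 - <<'E'
from h import *
env.move_straight(S(-.12,0,.22),rate=0.2); env.dwell(.2)
print(env.read_state()['clock']); env.close_job()
E
```

```text
45.85
the job is handed in; nothing more can be done
```

The stand is level, the tall tube is standing in place 1 of the stand, and the job was handed in at 45.9 s with the gripper well clear.

- **Levelling:** I rolled the wheel's front rim to the left in four short drags. The press was about 5 to 8 N, and the highest total reading at any step was about 9 N. The finger then came off. The bubble started about 8.7 mm left of the middle. It read -0.09 mm after the last drag and -0.03 mm in the final view, after the tube was in.
- **Tube:** I gripped it by the cap with 8 N, lifted it from the rack and lowered it into place 1. There was no resistance until it touched the floor of the hole with about 3 N, at the depth expected for fully down. I then let go. In the last views it stands upright, level with its neighbour.
- **Other things:** The other loaded tubes and the stand looked unmoved in those views. I did not re-measure the smaller things on the desk one by one, but nothing touched them.

No check failed. Before insertion, one wrist view suggested the tube's foot was about 2 mm off while the scene view showed no lean, but it went in cleanly.

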